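Set the rotary table to the red pin and lock it

TASK

With the fingers, push the dark grey dial of the rotary table round by its notch until the white index line on the dial points at the middle of the red pin on the scale ring. Then push the yellow lock plunger down until it is fully home, leaving the dial on the red pin. Only push: do not pull the plunger up, and leave all the loose tools, the can and the dish where they stand.

Things in the scene. Friction and masses are not known exactly. Their poses are not given: they have to be found in the camera images.
- rotary_base: blue fixed rotary table on the bench; origin on the dial's turning axis (vertical), at bench height. Its round body is 228 mm across with an aluminium scale ring on top (ring surface 44 mm above the bench, black lines every 15 degrees). Own axes: z up; the lock plunger stands 160 mm from the axis along own -y, on a foot 24 mm high; a bolted lug reaches to 165 mm along +y
- dial (a joint): angle of the dial, rad, counter-clockwise from above; 0: index line along the base's own +x; free within +-2.5. Needs 0.3 N m (4 to 5 N at the notch), stays where left and stops almost at once. The dial is a dark grey disc 172 mm across, top 72 mm above the bench; a bare steel flange blank 91 mm across lies on its middle, up to 80 mm above the bench
- index_mark (a point): point on the line of the dial's white index line, 100 mm from the axis and 52 mm above the bench: when the line points at a pin's middle this point is on that pin's axis. The white line itself, 5 mm wide, is painted on the dial's top from 52 to 86 mm from the axis, and down its rim. Turns with the dial
- notch (a point): point on the floor of the dial's finger notch (49 mm above the bench), 72 mm from the axis, exactly opposite the index line; turns with the dial. The notch is 60 mm wide between two flat parallel side walls (30 mm either side of this point), 23 mm deep, inner wall 46 mm from the axis, open at the rim (ring outside 5 mm lower). Shut fingers put down in it push a side wall to turn the dial
- pin_red: fixed red pin, 16 mm across, standing 8 mm out of the scale ring, 100 mm from the dial axis, 51.6 degrees to one side or the other of the base's own +x; origin at its foot, on its axis. The line to set
- pin_green: fixed green pin like the red one, on the other side: not the one to set
- lock_top (a point): centre of the top of the yellow lock plunger (flat round head 36 mm across, 10 mm thick), 62 mm above the bench when up and 50 mm when home
- lock (a joint): travel of the lock plunger in m: 0 as it stands up at the start, 0.012 fully home (head down on its steel collar, a hard stop), negative when pulled up. Pushes straight down with about 6 N, slowly, and stays where it is left. The lock only marks the setting: pushing it does not stop or move the dial
- socket_big: loose impact socket standing on the bench, 34 mm across, 42 mm high; origin under its centre. Leave alone
- socket_small: loose small socket standing on the bench, 26 mm across, 36 mm high; origin under its centre. Leave alone
- wrench: loose combination wrench lying on the bench. Leave alone
- screwdriver: loose orange-handled screwdriver lying on the bench. Leave alone
- spray_can: loose spray can with red label, 52 mm across, 110 mm high; origin under its centre. Leave alone
- parts_dish: loose steel parts dish, 110 mm across, 30 mm high; origin under its centre. Leave alone
- bolt: loose brass-coloured bolt standing on its head, 28 mm across, 45 mm high; origin under its centre. Leave alone

How it is judged:
By the outcome, as a careful person would: the job done as asked, in the order asked, and still so for the second after the job is handed in, with the robot touching nothing.
It also fails if it takes over 54 s, if anything falls off the work surface, if the arm or the gripper's body presses on something with over 40 N, if the wrist force passes 120 N, or if a joint passes its speed limit or range.

ROBOT

A 7-joint arm with a two-finger parallel gripper is mounted at the origin on the work surface. World frame = base frame: x ahead of the robot, y to its left, z up, the work surface at z = 0. Lengths are in m, angles in rad, forces in N, time in s.
With the tool pointing down it reaches from about 0.425 to 0.825 m from the base axis. Payload 3.6 kg.
Tool frame: the origin (TCP) lies at the very end of the fingers, on their centre line; the grasp point (between the pads) lies 19 mm behind it; z points along the fingers, y is the line along which they close (so a half turn about z gives the same grasp; the last joint's range is limited). The gripper opens to 93 mm and grips with 3 to 60 N. Pads are 15 mm wide; open, the fingers measure 128 mm over their backs; the gripper's body (75 mm by 188 mm) begins 65 mm behind the grasp point.
Start: joints at [-1.319, 0.615, -0.013, 1.423, 0.008, 1.103, -0.04], TCP at [0.179, 0.625, 0.219] pointing down, gripper open.
Joint ranges: [-3.12, 3.12], [-0.3, 2.06], [-1.34, 1.32], [0.26, 2.42], [-1.36, 4.5], [0.01, 1.98], [-2.84, 2.84]. Speed limits (rad/s): [2.79, 2.79, 3.14, 3.14, 3.14, 3.14, 3.14].

INTERFACE

Orientations are given as a unit quaternion [w, x, y, z].
In Python, from rig import env gives the robot as it stands. The module is installed in compiled form; this text tells all that it offers.
- The arm moves only by the tool move_arm, never from a script. Its argument "increments" is a list of rows, each a list of 7 numbers: the shift along the tool's x, y, z in units of 25 mm (1.0 is 25 mm), then the turn, a rotation vector about the tool's x, y, z in degrees, then the finger opening in mm, from 0 to 93. A call has 1 to 20 rows; each row shifts and turns the commanded pose from where the row before left it, along the tool's axes as they then stand; what a row does not reach is not made up. A row lasts 1/12 s, in which the tool goes at most 41.7 mm and 7.16 degrees, less where a joint would pass 70% of its speed; a pose out of reach is approached as far as the arm can. A call is refused whole if a number of a shift passes 1 or a number of a turn 7.16, either way. A call with a gripper value outside its range is refused whole. The fingers move at their own pace and stop on an object; "grip_force" is the grip in N (left out, the last holds). Time passes only in rows, so rows that do not move let the fingers close. It gives the time, the measured TCP pose, the force, the opening and the grip force at its end, in the units of the state.
- env.get_obs(): the state, without advancing time (a new reading comes with each control period).
- env.grab_frame(name): name is "side" or "top"; returns a dict with "pixels" (420x560x3 uint8, red, green, blue), "fx", "fy", "cx", "cy" (pixels), "k1" (the pictures are not rectified: a ray, as slopes to the right and down, at radius r is drawn at 1 + k1 r^2 times it, then the intrinsics apply), "world_from_camera" (4x4, takes a point from camera to world coordinates). Camera axes: x right, y down, z forward; pixel columns grow to the right and rows downward; lengths in m; the calibration is good to about 2 mm. A picture is of the moment at which its call begins. There is no depth.
- env.job_done(): hands the job in; it is judged then, once.
The state is a dict: "time_s": time; "joint_positions": joint angles; "dq": joint speeds; "joint_efforts": joint torques, N m; "eef_pos": TCP position; "eef_rot": TCP orientation; "contact_force": force on the tool from outside, world axes, zero at the start; "torque": the same for the moment, N m; "width": finger opening in m; "grip_force": force on a finger pad.
Only numpy, scipy, OpenCV 4.12 (cv2) and the standard library are available. Lean on these libraries where they do the work, as an engineer would, in place of code of your own. Each camera call takes 0.05 s, during which the arm holds its last target. There are 200 camera calls.

## Working session

There is one attempt and no reset: what is moved stays moved. The work goes in short steps, Python scripts to look and compute and a tool call to move; the robot and the scene stay as the last step left them, time stands still between calls to the robot, and variables do not carry over. Pictures are saved under pics/ and viewed, at most 10 in all, crops included, and the job is handed in when it is done.

Besides the shell and the picture viewer there is one more tool, called after "Emit:" in YAML: its name, and indented under it one key for each argument. move_arm: Moves the arm, as the interface text tells. Its arguments: {"type":"object","properties":{"increments":{"type":"array","items":{"type":"array","items":{"type":"number"}}},"grip_force":{"type":"number"}},"required":["increments"]}

```bash
mkdir -p pics
cat > h.py <<'E'
import numpy as np, cv2
from rig import env
def save(name,fn):
    f=env.grab_frame(name); cv2.imwrite('pics/'+fn,f['pixels'][:,:,::-1]); np.save('pics/'+fn+'.npy',f,allow_pickle=True); return f
def load(fn): return np.load('pics/'+fn+'.npy',allow_pickle=True).item()
def cast(f,uv,z):
    uv=np.atleast_2d(np.float64(uv)); d=(uv-[f['cx'],f['cy']])/[f['fx'],f['fy']]; s=d.copy()
    for _ in range(30): s=d/(1+f['k1']*(s**2).sum(1,keepdims=True))
    T=f['world_from_camera']; r=np.c_[s,np.ones(len(s))]@T[:3,:3].T; o=T[:3,3]
    return o+r*((z-o[2])/r[:,2])[:,None]
def proj(f,p):
    T=f['world_from_camera']; c=(np.atleast_2d(p)-T[:3,3])@T[:3,:3]; s=c[:,:2]/c[:,2:]
    return s*(1+f['k1']*(s**2).sum(1,keepdims=True))*[f['fx'],f['fy']]+[f['cx'],f['cy']]
E
python3 - <<'E'
from h import *
for n in('top','side'):
    f=save(n,n+'0.png'); print(f['world_from_camera'].round(3),f['fx'],f['k1'])
print(env.get_obs())
E
```

```text
[[-0.018 -0.997  0.075  0.486]
 [-1.     0.017 -0.012  0.02 ]
 [ 0.01  -0.075 -0.997  0.986]
 [ 0.     0.     0.     1.   ]] 394.7229384124086 0.031417265409228665
[[-0.977 -0.139  0.16   0.401]
 [-0.211  0.578 -0.788  0.864]
 [ 0.017 -0.804 -0.594  0.712]
 [ 0.     0.     0.     1.   ]] 422.7584576103862 -0.05675065127142676
{'time_s': 0.1, 'joint_positions': array([-1.31850781,  0.61581351, -0.0126237 ,  1.42472328,  0.00811736,
        1.10341406, -0.04038671]), 'dq': array([-0.00065376, -0.00275645, -0.00126334, -0.00484254, -0.0009316 ,
        0.00046191, -0.00095302]), 'joint_efforts': array([ 1.13045298e-03, -4.60041940e+01,  2.10129409e-01, -1.66243923e+01,
       -6.11656532e-02,  1.68975588e-02,  1.11042175e-04]), 'eef_pos': array([0.17866827, 0.62422176, 0.21760794]), 'eef_rot': array([-1.40494153e-04,  1.38897445e-01,  9.90306098e-01, -1.14529030e-03]), 'contact_force': array([-0.17795651, -0.33034136,  0.46662316]), 'torque': array([-0.05468954, -0.04137535,  0.0130008 ]), 'grip_force': 0.0, 'width': 0.09312333580884084}
```

View pics/top0.png

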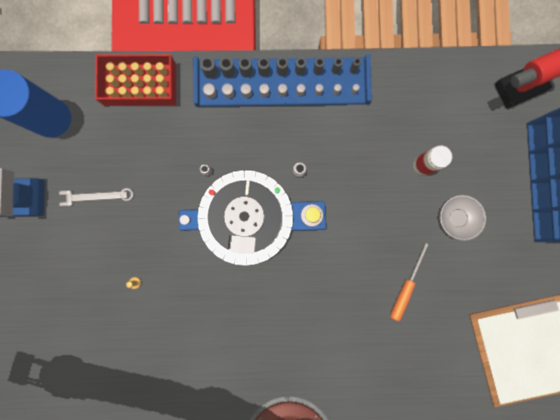

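View pics/side0.png

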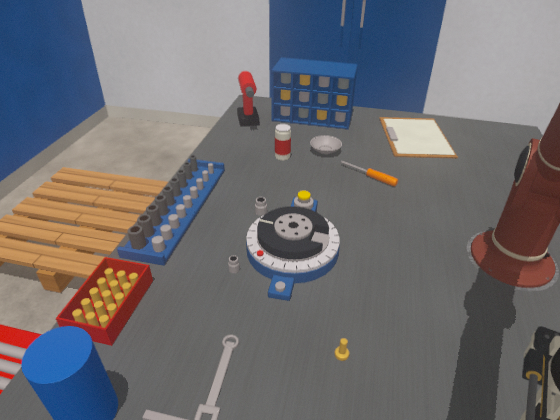

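The top view shows the dial axis at about (244,217), the red pin at (212,192), the green pin at (277,190), the index line at (248,186), the notch at (242,244) and the yellow plunger at (313,214). The side view agrees: the red pin is at (260,254) and the plunger at (304,196). Next I'll turn these into positions.

```bash
cat >> h.py <<'E'
def blob(f,lo,hi,c,R=14):
    h=cv2.cvtColor(f['pixels'],cv2.COLOR_RGB2HSV); m=cv2.inRange(h,np.array(lo),np.array(hi))
    k=np.zeros_like(m); cv2.circle(k,c,R,255,-1); v,u=np.nonzero(m&k); return np.array([u.mean(),v.mean()]),len(u)
E
python3 - <<'E'
from h import *
f=load('top0.png'); s=load('side0.png')
r,n1=blob(f,(0,120,60),(8,255,255),(212,192),9); g,n2=blob(f,(45,80,50),(85,255,255),(277,190),9); y,n3=blob(f,(20,120,80),(35,255,255),(313,214),16)
print(n1,n2,n3)
R=cast(f,r,.050)[0];G=cast(f,g,.050)[0];Y=cast(f,y,.062)[0]
rs,_=blob(s,(0,120,60),(8,255,255),(260,254),9); ys,_=blob(s,(20,120,80),(35,255,255),(304,196),16)
print('R',R,cast(s,rs,.05),'G',G,'Y',Y,cast(s,ys,.06), 'RG',np.linalg.norm(R-G), 2*.1*np.sin(np.radians(51.6)))
# axis from pins: mid + direction
m=(R+G)/2; d=(G-R)[:2]/np.linalg.norm((G-R)[:2]); x=np.array([-d[1],d[0]]); 
if x[0]<0:x=-x
C=m[:2]-x*.1*np.cos(np.radians(51.6)); print('C pins',C,'yaw',np.degrees(np.arctan2(x[1],x[0])))
print('C from blank px(244,217)',cast(f,(244,217),.08)[0],'plunger dist',np.linalg.norm(Y[:2]-C),'dir',np.degrees(np.arctan2(*(Y[:2]-C)[::-1]))+90)
# ring outer: fit body outline white ring
h=cv2.cvtColor(f['pixels'],cv2.COLOR_RGB2HSV)
u=cv2.resize(f['pixels'][150:280,165:345,::-1],None,fx=4.4,fy=4.4,interpolation=cv2.INTER_CUBIC); cv2.imwrite('pics/crop0.png',u)
E
```

```text
22 20 104
R [0.60158175 0.17084297 0.05      ] [[0.60094551 0.175989   0.05      ]] G [0.60392762 0.01509795 0.05      ] Y [ 0.54374318 -0.07154285  0.062     ] [[ 0.54191015 -0.06170361  0.06      ]] RG 0.15576268276697552 0.15673869146516797
C pins [0.54064695 0.09203498] yaw 0.8629372029956742
C from blank px(244,217) [0.53888664 0.09191849 0.08      ] plunger dist 0.163607124513422 dir 1.0843752442338115
```

View pics/crop0.png

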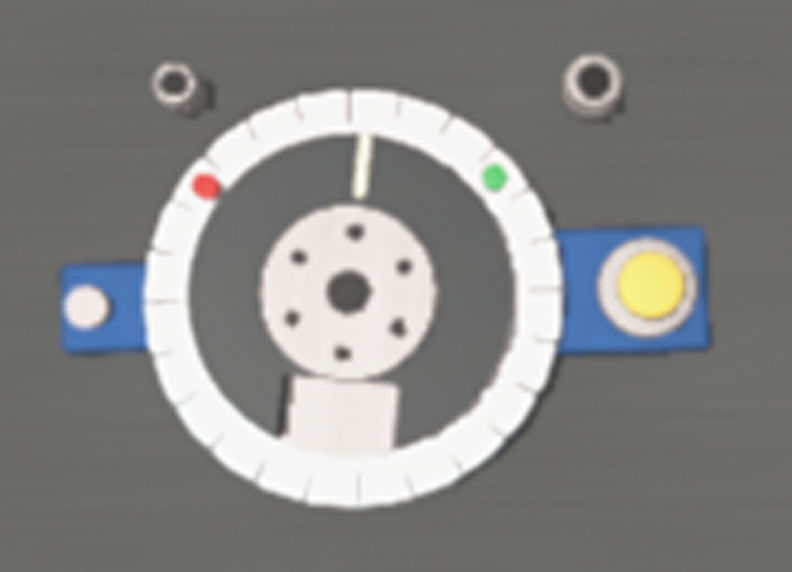

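```bash
cat >> h.py <<'E'
from scipy.linalg import logm
from scipy.spatial.transform import Rotation as Ro
C=np.array([.5405,.0918])
def index(f,C,lo=-90,hi=90):
    "angle of white line from annulus pixels of upsampled picture on z=.072"
    k=4; im=cv2.resize(f['pixels'],None,fx=k,fy=k,interpolation=cv2.INTER_CUBIC)
    g=im.min(2); v,u=np.nonzero(g>165); uv=(np.c_[u,v]+.5)/k-.5
    p=cast(f,uv,.072)[:,:2]-C; r=np.hypot(*p.T); a=np.degrees(np.arctan2(p[:,1],p[:,0]))
    m=(r>.056)&(r<.079)&(a>lo)&(a<hi); q=p[m]; 
    w=np.linalg.svd(q-q.mean(0))[2][0]; w*=np.sign(w@q.mean(0))
    return np.degrees(np.arctan2(*q.mean(0)[::-1])),np.degrees(np.arctan2(w[1],w[0])),m.sum(),a[m].std()
def to(xyz,yaw,n):
    "n equal rows (tool units) to a tool-down pose whose tool y is at yaw deg"
    o=env.get_obs(); A=np.eye(4);A[:3,:3]=Ro.from_quat(o['eef_rot'],scalar_first=True).as_matrix();A[:3,3]=o['eef_pos']
    B=np.eye(4); c,s=np.cos(np.radians(yaw)),np.sin(np.radians(yaw)); B[:3,:3]=np.array([[-s,c,0],[c,s,0],[0,0,-1]]);
    B[:3,0]=np.cross(B[:3,1],B[:3,2]); B[:3,3]=xyz
    L=np.real(logm(np.linalg.inv(A)@B))/n
    return np.r_[L[:3,3]/.025,np.degrees([L[2,1],L[0,2],L[1,0]])].round(3)
E
python3 - <<'E'
from h import *
f=load('top0.png'); i=index(f,C); print(i)
# dial axis seen at ring height: outer ring edge fit
g=(f['pixels'].min(2)>150).astype(np.uint8); n,l,st,ce=cv2.connectedComponentsWithStats(g); 
k=l[217,202] or l[217,203]; cs,_=cv2.findContours((l==k).astype(np.uint8),cv2.RETR_EXTERNAL,cv2.CHAIN_APPROX_NONE)
p=cast(f,max(cs,key=len)[:,0],.044)[:,:2]; 
cc,rr=cv2.minEnclosingCircle((p*1000).astype(np.float32)); print('ring',cc,rr)
na=i[0]+180; P=C+.070*np.array([np.cos(np.radians(na)),np.sin(np.radians(na))]); print('notch',P,na)
print(to([*P,.13],na-180,30))
E
```

```text
(np.float64(-5.597077802175299), np.float64(-6.577862475067294), np.int64(471), np.float64(1.74205401983321))
ring (541.3047485351562, 92.76209259033203) 114.30640411376953
notch [0.47083373 0.09862725] 174.4029221978247
[-0.867 -0.078  0.117 -0.004  0.003  2.654]
```

Emit:
move_arm:
  increments:
    - [-0.867,-0.078,0.117,0,0,2.654,0]
    - [-0.867,-0.078,0.117,0,0,2.654,0]
    - [-0.867,-0.078,0.117,0,0,2.654,0]
    - [-0.867,-0.078,0.117,0,0,2.654,0]
    - [-0.867,-0.078,0.117,0,0,2.654,0]
    - [-0.867,-0.078,0.117,0,0,2.654,0]
    - [-0.867,-0.078,0.117,0,0,2.654,0]
    - [-0.867,-0.078,0.117,0,0,2.654,0]
    - [-0.867,-0.078,0.117,0,0,2.654,0]
    - [-0.867,-0.078,0.117,0,0,2.654,0]
    - [-0.867,-0.078,0.117,0,0,2.654,0]
    - [-0.867,-0.078,0.117,0,0,2.654,0]
    - [-0.867,-0.078,0.117,0,0,2.654,0]
    - [-0.867,-0.078,0.117,0,0,2.654,0]
    - [-0.867,-0.078,0.117,0,0,2.654,0]
    - [-0.867,-0.078,0.117,0,0,2.654,0]
    - [-0.867,-0.078,0.117,0,0,2.654,0]
    - [-0.867,-0.078,0.117,0,0,2.654,0]
    - [-0.867,-0.078,0.117,0,0,2.654,0]
    - [-0.867,-0.078,0.117,0,0,2.654,0]

```text
time_s: 1.77
eef_pos: [0.469, 0.32, 0.1596]
eef_rot: [-0.0, 0.568, 0.823, -0.0]
contact_force: [-0.1, 0.6, 0.1]
width: 0.0003
grip_force: 0.0
```

Emit:
move_arm:
  increments:
    - [-0.867,-0.078,0.117,0,0,2.654,0]
    - [-0.867,-0.078,0.117,0,0,2.654,0]
    - [-0.867,-0.078,0.117,0,0,2.654,0]
    - [-0.867,-0.078,0.117,0,0,2.654,0]
    - [-0.867,-0.078,0.117,0,0,2.654,0]
    - [-0.867,-0.078,0.117,0,0,2.654,0]
    - [-0.867,-0.078,0.117,0,0,2.654,0]
    - [-0.867,-0.078,0.117,0,0,2.654,0]
    - [-0.867,-0.078,0.117,0,0,2.654,0]
    - [-0.867,-0.078,0.117,0,0,2.654,0]
    - [0,0,0,0,0,0,0]
    - [0,0,0,0,0,0,0]

```text
time_s: 2.77
eef_pos: [0.483, 0.1049, 0.1307]
eef_rot: [-0.0, 0.741, 0.671, -0.001]
contact_force: [0.0, 0.6, -0.4]
width: 0.0004
grip_force: 0.0
```

Run:
```python
from h import *
o=env.get_obs(); print(o['time_s'],o['joint_positions'].round(2),o['eef_pos'],o['width'],o['contact_force'])
print(to([.4708,.0986,.060],-5.6,6))
f=save('side','side1.png'); print(proj(f,[o['eef_pos']]))
cv2.imwrite('pics/side1c.png',cv2.resize(f['pixels'][120:330,170:450,::-1],None,fx=2.8,fy=2.8))
```

```text
2.7667 [-0.49  0.51  0.34  1.98 -0.26  0.69 -0.09] [0.48301352 0.10491209 0.1306965 ] 0.0003572396798339801 [ 0.04868895  0.59398925 -0.42241397]
[-0.05  -0.077  0.471 -0.009  0.005 -0.02 ]
[[317.35966668 213.66675187]]
```

View pics/side1c.png

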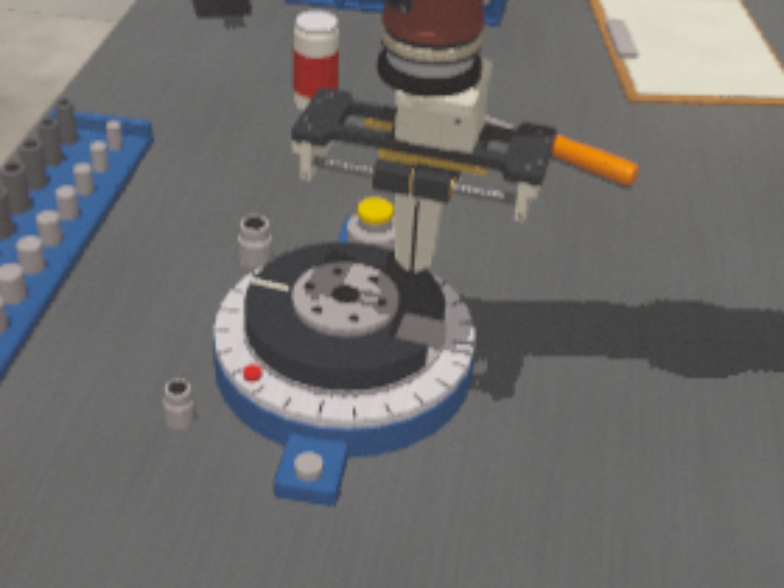

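The fingers are shut (tip near crop (413,265)) and hang above the notch at (425,330). I'll correct the 1 cm position error, then lower them into it.

Emit:
move_arm:
  increments:
    - [-0.1,-0.16,0.2,0,0,0,0]
    - [-0.1,-0.16,0.2,0,0,0,0]
    - [-0.1,-0.15,0.2,0,0,0,0]
    - [0,0,0.5,0,0,0,0]
    - [0,0,0.6,0,0,0,0]
    - [0,0,0.6,0,0,0,0]
    - [0,0,0.5,0,0,0,0]
    - [0,0,0,0,0,0,0]

```text
time_s: 3.48
eef_pos: [0.4686, 0.0997, 0.0586]
eef_rot: [-0.001, 0.74, 0.672, -0.002]
contact_force: [0.6, 0.0, 1.0]
width: 0.0005
grip_force: 0.0
```

Run:
```python
from h import *
o=env.get_obs(); p=o['eef_pos'][:2]-C; print(o['time_s'],o['eef_pos'],o['contact_force'],np.hypot(*p),np.degrees(np.arctan2(p[1],p[0])))
```

```text
3.4833 [0.4685824  0.09970953 0.05855936] [0.62554095 0.00555346 0.99186532] 0.0723512388122679 173.7238079035515
```

Emit:
move_arm:
  increments:
    - [-0.2,0,0,0,0,0,0]
    - [-0.2,0,0,0,0,0,0]
    - [-0.2,0,0,0,0,0,0]
    - [-0.2,0,0,0,0,0,0]
    - [-0.1,0,0,0,0,0,0]
    - [-0.124,0.039,0,0,0,-2.5,0]
    - [-0.124,0.039,0,0,0,-2.5,0]
    - [-0.124,0.039,0,0,0,-2.5,0]
    - [-0.124,0.039,0,0,0,-2.5,0]
    - [0,0,0,0,0,0,0]

```text
time_s: 4.32
eef_pos: [0.4741, 0.0671, 0.0617]
eef_rot: [0.0, 0.678, 0.735, 0.003]
contact_force: [1.8, 4.6, -2.3]
width: 0.0006
grip_force: 2.6
```

```bash
cat >> h.py <<'E'
def rel(i):
    "finger pose in dial frame: yaw deg, radial, tangential lead (mm) for index angle i"
    o=env.get_obs(); p=(o['eef_pos'][:2]-C)*1000; a=np.radians(i); n=-np.array([np.cos(a),np.sin(a)]); t=np.array([-n[1],n[0]])
    y=Ro.from_quat(o['eef_rot'],scalar_first=True).as_matrix()[:,1]; return o['time_s'],np.degrees(np.arctan2(y[1],y[0])),p@n,p@t,o['eef_pos'][2],o['contact_force'].round(1)
E
python3 - <<'E'
from h import *
f=save('top','top1.png'); i=index(f,C,-20,60); print(i, rel(i[0]))
cv2.imwrite('pics/top1c.png',cv2.resize(f['pixels'][150:280,165:345,::-1],None,fx=4,fy=4))
E
```

```text
(np.float64(6.335517506914775), np.float64(5.123816983937066), np.int64(558), np.float64(2.069108745387942)) (4.3667, np.float64(4.543694545078946), np.float64(68.72273334276684), np.float64(17.17780706849574), np.float64(0.061713123014737054), array([ 1.9,  5.8, -1.3]))
```

View pics/top1c.png

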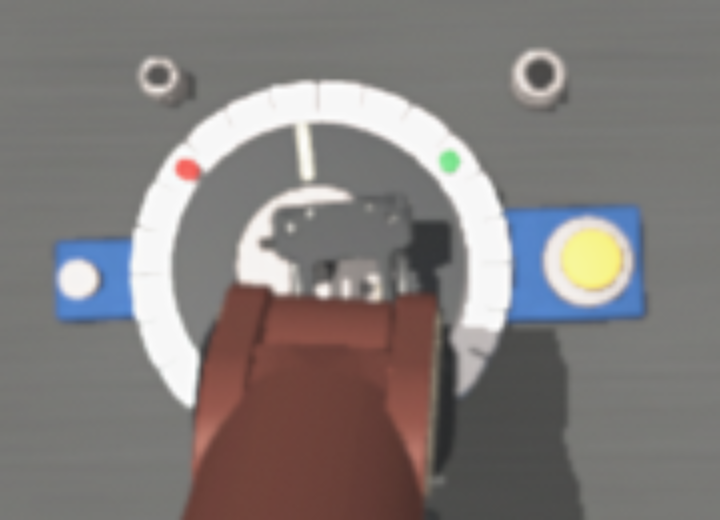

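The index line is now at crop (305,150), about 6°, and it stays visible from above, so the push is working. I'll carry on round the arc.

Emit:
move_arm:
  increments:
    - [-0.12,0.03,0.02,0,0,-2.5,0]
    - [-0.12,0.03,0.02,0,0,-2.5,0]
    - [-0.12,0.03,0.02,0,0,-2.5,0]
    - [-0.12,0.03,0.02,0,0,-2.5,0]
    - [-0.12,0.03,0.02,0,0,-2.5,0]
    - [-0.12,0.03,0.01,0,0,-2.5,0]
    - [-0.12,0.03,0,0,0,-2.5,0]
    - [-0.12,0.03,0,0,0,-2.5,0]
    - [-0.12,0.03,0,0,0,-2.5,0]
    - [-0.12,0.03,0,0,0,-2.5,0]
    - [-0.12,0.03,0,0,0,-2.5,0]
    - [-0.12,0.03,0,0,0,-2.5,0]
    - [-0.12,0.03,0,0,0,-2.5,0]
    - [-0.12,0.03,0,0,0,-2.5,0]
    - [0,0,0,0,0,0,0]

```text
time_s: 5.62
eef_pos: [0.4978, 0.033, 0.0593]
eef_rot: [0.0, 0.425, 0.905, 0.003]
contact_force: [0.4, 4.5, 1.2]
width: 0.0001
grip_force: 2.4
```

```bash
cat >> h.py <<'E'
def gap(f):
    "red pin angle, index angle from the top view, deg"
    r,n=blob(f,(0,120,60),(8,255,255),(212,192),9); p=cast(f,r,.05)[0][:2]-C; return np.degrees(np.arctan2(p[1],p[0])),n
E
python3 - <<'E'
from h import *
f=save('top','top2.png'); i=index(f,C,10,75); print(i, rel(i[0]),gap(f))
cv2.imwrite('pics/top2c.png',cv2.resize(f['pixels'][150:280,165:345,::-1],None,fx=4,fy=4))
E
```

```text
(np.float64(39.21129164972672), np.float64(39.49928507573854), np.int64(554), np.float64(2.0436853827977792)) (5.6667, np.float64(39.55693933128145), np.float64(70.8268274075057), np.float64(18.565657618056843), np.float64(0.059160487057750774), array([-0.5,  5.1,  1.7])) (np.float64(52.30435506103798), 22)
```

View pics/top2c.png

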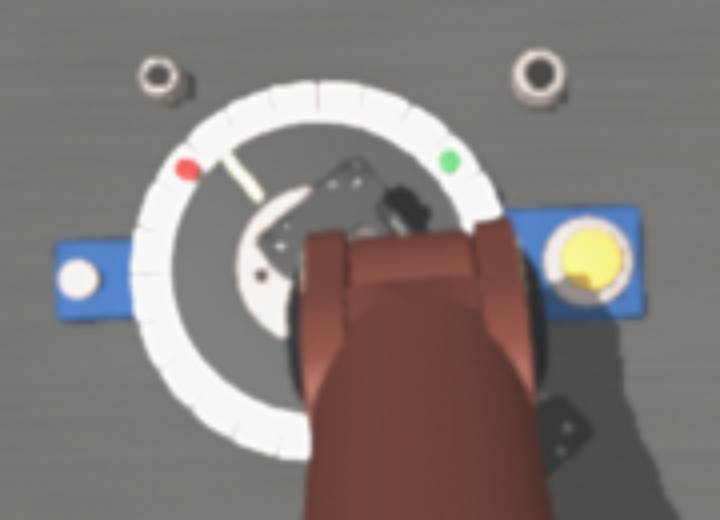

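The line at crop (240,177) is at 39.2° and the red pin at (187,170) is at 52.3°, so about 13° is left. I'll go 11.5° and measure again.

Emit:
move_arm:
  increments:
    - [-0.1,0.026,0,0,0,-2,0]
    - [-0.1,0.026,0,0,0,-2,0]
    - [-0.1,0.026,0,0,0,-2,0]
    - [-0.1,0.026,0,0,0,-2,0]
    - [-0.1,0.026,0,0,0,-2,0]
    - [-0.05,0.013,0,0,0,-1,0]
    - [0,0,0,0,0,0,0]
    - [0,0,0,0,0,0,0]

```text
time_s: 6.33
eef_pos: [0.5082, 0.0251, 0.0589]
eef_rot: [-0.001, 0.338, 0.941, 0.002]
contact_force: [-2.1, 6.2, 2.1]
width: 0.0005
grip_force: 2.2
```

Run:
```python
import h; from h import *
f=save('top','top3.png')
for c in ([.5405,.0918],[.5413,.0928],[.5406,.0910]):
    h.C=np.array(c); i=index(f,h.C,20,80); print(i, rel(i[0]),gap(f))
```

```text
(np.float64(49.19730649104395), np.float64(49.28464127074187), np.int64(556), np.float64(2.034098104137929)) (6.3833, np.float64(50.528937947337276), np.float64(71.6597669179263), np.float64(19.171740106684922), np.float64(0.058872272453155745), array([-1.3,  7.2,  2.1])) (np.float64(52.30435506103798), 22)
(np.float64(49.14713471040571), np.float64(49.48633547307065), np.int64(554), np.float64(2.027883061691958)) (6.3833, np.float64(50.528937947337276), np.float64(72.92263833498775), np.float64(19.28348785105663), np.float64(0.058872272453155745), array([-1.3,  7.2,  2.1])) (np.float64(52.31687540581275), 22)
(np.float64(49.73200816047145), np.float64(49.15976249113604), np.int64(555), np.float64(2.033441663484559)) (6.3833, np.float64(50.528937947337276), np.float64(71.28977310075041), np.float64(17.908770345919944), np.float64(0.058872272453155745), array([-1.3,  7.2,  2.1])) (np.float64(52.62845457304428), 22)
```

Emit:
move_arm:
  increments:
    - [-0.055,0.014,0,0,0,-1,0]
    - [-0.055,0.014,0,0,0,-1,0]
    - [-0.05,0.014,0,0,0,-1,0]
    - [0,0,0,0,0,0,0]
    - [0,0,0,0,0,0,0]

```text
time_s: 6.8
eef_pos: [0.5116, 0.0234, 0.0588]
eef_rot: [-0.001, 0.313, 0.95, 0.002]
contact_force: [-2.1, 4.9, 1.7]
width: 0.0006
grip_force: 2.3
```

Run:
```python
import h; from h import *
f=save('top','top4.png')
for c in ([.5405,.0918],[.5413,.0928]):
    h.C=np.array(c); i=index(f,h.C,20,80); print(i, rel(i[0]),gap(f))
```

```text
(np.float64(52.037412605697625), np.float64(51.96090742831326), np.int64(559), np.float64(2.045015579679284)) (6.85, np.float64(53.532291636931056), np.float64(71.6749712078271), np.float64(19.297798022737037), np.float64(0.058831276150718995), array([-2.6,  6.1,  1.9])) (np.float64(52.34916833682763), 21)
(np.float64(52.05638134668707), np.float64(51.91203904540856), np.int64(558), np.float64(2.0399498136172713)) (6.85, np.float64(53.532291636931056), np.float64(72.96188094565159), np.float64(19.25806052605831), np.float64(0.058831276150718995), array([-2.6,  6.1,  1.9])) (np.float64(52.362231407925066), 21)
```

Emit:
move_arm:
  increments:
    - [-0.018,0.004,0,0,0,-0.3,0]
    - [0,0,0,0,0,0,0]
    - [0.15,0,0,0,0,0,0]
    - [0.25,0,0,0,0,0,0]
    - [0,0,-0.3,0,0,0,0]
    - [0,0,-0.8,0,0,0,0]
    - [0,0,-0.8,0,0,0,0]
    - [0,0,-0.6,0,0,0,0]
    - [0,0,0,0,0,0,0]

```text
time_s: 7.6
eef_pos: [0.5069, 0.0257, 0.124]
eef_rot: [0.003, 0.312, 0.95, 0.001]
contact_force: [0.5, -0.8, 0.2]
width: 0.0003
grip_force: 0.0
```

Run:
```python
import h; from h import *
f=save('top','top5.png')
for c in ([.5405,.0918],[.5413,.0928]):
    h.C=np.array(c); i=index(f,h.C,20,80); print(i, gap(f))
o=env.get_obs(); print(o['eef_pos'],o['contact_force']); print(to([.543,-.069,.09],54,8))
```

```text
(np.float64(52.288067214720876), np.float64(52.07177890721312), np.int64(565), np.float64(2.0688017938546)) (np.float64(52.34916833682763), 21)
(np.float64(52.31381369804994), np.float64(51.82076031686145), np.int64(563), np.float64(2.058233998893692)) (np.float64(52.362231407925066), 21)
[0.50592739 0.0257166  0.12246277] [ 0.44547369  0.03774734 -1.30516986]
[-0.429 -0.273  0.163  0.016  0.027 -0.043]
```

The dial now reads 52.3° against the pin's 52.35°. Next is the plunger.

Emit:
move_arm:
  increments:
    - [-0.43,-0.27,0,0,0,0,0]
    - [-0.43,-0.27,0,0,0,0,0]
    - [-0.43,-0.27,0,0,0,0,0]
    - [-0.43,-0.27,0,0,0,0,0]
    - [-0.43,-0.27,0.1,0,0,0,0]
    - [-0.43,-0.27,0.3,0,0,0,0]
    - [-0.43,-0.27,0.4,0,0,0,0]
    - [-0.43,-0.27,0.5,0,0,0,0]
    - [0,0,0,0,0,0,0]
    - [0,0,0,0,0,0,0]

```text
time_s: 8.48
eef_pos: [0.5412, -0.069, 0.0867]
eef_rot: [-0.002, 0.312, 0.95, -0.0]
contact_force: [-0.3, 0.4, 0.2]
width: 0.0006
grip_force: 0.0
```

Run:
```python
from h import *
f=save('side','side2.png'); o=env.get_obs(); print(o['eef_pos'],o['contact_force'],proj(f,[o['eef_pos']]))
cv2.imwrite('pics/side2c.png',cv2.resize(f['pixels'][150:270,230:390,::-1],None,fx=4,fy=4)); print(to([.543,-.069,.065],54,1))
```

```text
[ 0.5415974  -0.06783409  0.08746026] [ 0.47104535  0.39295782 -0.05268153] [[304.62964962 185.0706709 ]]
[-0.074 -0.004  0.898 -0.023 -0.107 -0.302]
```

View pics/side2c.png

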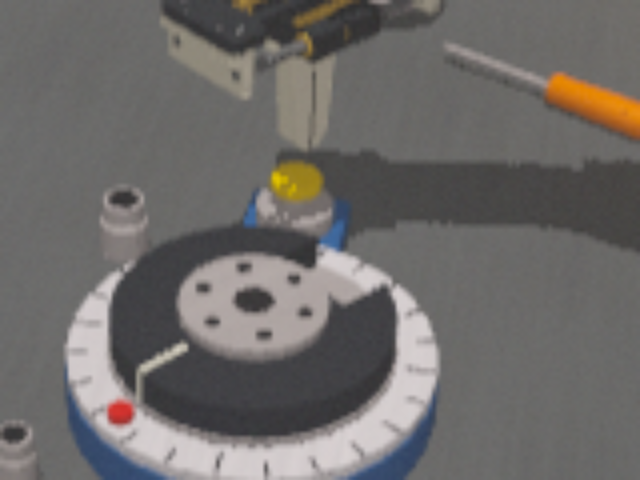

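The fingers (tip at crop (303,145)) are over the yellow head (298,180). In this view the index line (140,375) also points at the red pin (120,412). I'll press down slowly.

Emit:
move_arm:
  increments:
    - [-0.03,0,0.4,0,0,0,0]
    - [-0.03,0,0.4,0,0,0,0]
    - [0,0,0.15,0,0,0,0]
    - [0,0,0.1,0,0,0,0]
    - [0,0,0.08,0,0,0,0]
    - [0,0,0.08,0,0,0,0]
    - [0,0,0.08,0,0,0,0]
    - [0,0,0.08,0,0,0,0]
    - [0,0,0,0,0,0,0]

```text
time_s: 9.28
eef_pos: [0.5425, -0.0682, 0.0541]
eef_rot: [-0.001, 0.311, 0.95, 0.0]
contact_force: [-1.1, 0.9, 3.7]
width: 0.0006
grip_force: 1.5
```

Emit:
move_arm:
  increments:
    - [0,0,0.06,0,0,0,0]
    - [0,0,0.06,0,0,0,0]
    - [0,0,0.06,0,0,0,0]
    - [0,0,0.05,0,0,0,0]
    - [0,0,0,0,0,0,0]
    - [0,0,0,0,0,0,0]

```text
time_s: 9.78
eef_pos: [0.5425, -0.0682, 0.0502]
eef_rot: [-0.001, 0.311, 0.95, 0.0]
contact_force: [-5.4, 0.3, 16.9]
width: 0.0006
grip_force: 8.2
```

Emit:
move_arm:
  increments:
    - [0,0,0.03,0,0,0,0]
    - [0,0,0,0,0,0,0]
    - [0,0,0,0,0,0,0]
    - [0,0,0,0,0,0,0]

```text
time_s: 10.12
eef_pos: [0.5425, -0.0682, 0.0502]
eef_rot: [-0.001, 0.311, 0.95, 0.0]
contact_force: [-6.1, 2.1, 20.4]
width: 0.0005
grip_force: 10.4
```

The force rose while z stayed at 50.2 mm, so the plunger is on its hard stop. I'll lift straight up, then check.

Emit:
move_arm:
  increments:
    - [0,0,-0.15,0,0,0,0]
    - [0,0,-0.5,0,0,0,0]
    - [0,0,-0.8,0,0,0,0]
    - [0,0,-1,0,0,0,0]
    - [0,0,-1,0,0,0,0]
    - [0,0,-0.8,0,0,0,0]
    - [0,0,0,0,0,0,0]
    - [0,0,0,0,0,0,0]

```text
time_s: 10.78
eef_pos: [0.5441, -0.0691, 0.1545]
eef_rot: [0.002, 0.311, 0.95, 0.0]
contact_force: [-0.9, 0.3, 0.5]
width: 0.0002
grip_force: 0.0
```

Run:
```python
from h import *
f=save('top','top6.png'); s=save('side','side3.png'); print(index(f,C,20,80),gap(f),env.get_obs()['eef_pos'])
print('yellow side z-shift px',blob(load('side0.png'),(20,120,80),(35,255,255),(304,196),16),blob(s,(20,120,80),(35,255,255),(304,199),16), np.diff(proj(s,[[.543,-.069,.062],[.543,-.069,.050]]),axis=0))
i=np.float64([-5.6]);
# side check of the line: expected pixels of line ends and of pin for dial at 52.35
a=np.radians(52.35); d=np.array([np.cos(a),np.sin(a)])
print(proj(s,[[*(C+.052*d),.072],[*(C+.086*d),.072],[*(C+.1*d),.048]]),blob(s,(0,120,60),(8,255,255),(260,254),9))
t=f['pixels'][150:280,165:345,::-1]; u=s['pixels'][150:280,200:380,::-1]
cv2.imwrite('pics/end.png',cv2.resize(np.hstack([t,u]),None,fx=2.2,fy=2.2))
```

```text
(np.float64(52.3013265195516), np.float64(51.77670935915304), np.int64(495), np.float64(1.8150142920658388)) (np.float64(52.34916833682763), 21) [ 0.54259565 -0.06889691  0.15265837]
yellow side z-shift px (array([303.67619048, 194.77142857]), 105) (array([303.3490566, 198.4245283]), 106) [[-0.1833964   3.62610097]]
[[276.04709952 235.35990482]
 [264.48498962 241.43537726]
 [259.81920917 251.81850748]] (array([259.51724138, 252.62068966]), 29)
```

View pics/end.png

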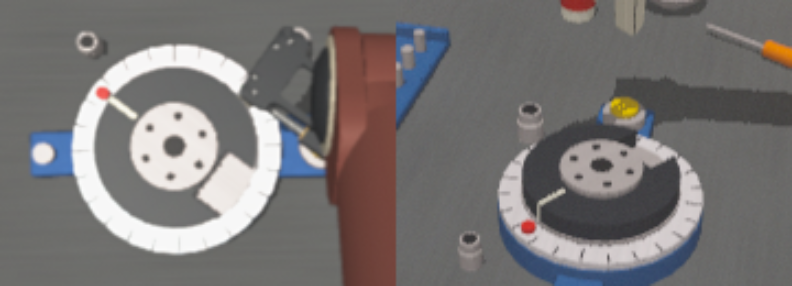

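The top half of the picture shows the line at (120,105) pointing at the red pin (103,93). In the side half the yellow head at (622,108) sits on its collar. It has dropped 3.65 px, and 12 mm of travel should give 3.63 px. The robot is clear of everything, so I'm handing in.

```bash
python3 -c "
from rig import env
print(env.job_done())"
```

```text
the job is handed in; nothing more can be done
None
```

The job is handed in: the index line measures within about 0.1° of the red pin, the plunger is down on its hard stop, and only the dial and plunger were touched, in about 11 s of the 54 s.

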